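Lay the short damper in the V-cradle

TASK

Take the short, thick damper that stands upright on the bench and lay it on its side in the two-saddle V-cradle, resting in both saddles and roughly centred along the cradle, either way round. Set it down rather than dropping it, and leave the tall slim damper standing where it is.

Things in the scene. Friction and masses are not known exactly. Their poses are not given: they have to be found in the camera images.
- damper_mid (a point): Short thick damper, to be laid down: smooth aluminium tube, 44 mm diameter, 150 mm long, narrow dark bands near both ends, steel stud (10 mm diameter, 18 mm long) out of its top. About 0.45 kg, balanced near mid-tube. Stands loose on its flat foot. Point: on the tube's axis, half-way along the tube (75 mm above the foot); z runs from foot to stud. Round: yaw means nothing.
- cradle_seat (a point): Cradle, fixed: dark steel plate 100 x 90 x 8 mm with two steel V-saddles 44 mm apart (centres), each 8 mm thick, 57 mm wide; V faces at 45 degrees, V bottom 55 mm and tips 79 mm above the bench. Both ends open: the tube overhangs. Point: where the middle of the 44 mm tube lies when centred in both saddles, 86 mm above the bench. y runs along the cradle (along the laid tube), x across, z up.
- slim_mid (a point): The tall slim damper, to be left alone: an aluminium tube of the same kind, 30 mm in diameter and 185 mm long with a 20 mm long stud on top, standing loose on its foot. The point is half-way along its tube, 92.5 mm above the foot; z runs from foot to stud.
There are look-alikes about, which are no part of the job. Leave any pink or yellow look-alike of the part that bears slim_mid alone.

How it is judged (in metres and radians):
On the way:
1. the short damper, still held in the fingers, has its middle within 30 mm of its seat in the cradle and at most 20 mm above it (distance between damper_mid and cradle_seat below 0.03 m and z of damper_mid in the frame of cradle_seat below 0.02 m and contact force between the fingers and damper above 0.5 N), for 0.1 s.
At the end, for the whole second after the job is handed in: The short damper lies at rest in both saddles, its axis within 10 degrees of the cradle's, its middle within 18 mm of the cradle's middle along it, 10 mm across it and 8 mm in height; the slim damper stands upright (within about 8 degrees) and within 30 mm of where it was (y of damper_mid in the frame of cradle_seat between -0.018 and 0.018 m and x of damper_mid in the frame of cradle_seat between -0.01 and 0.01 m and z of damper_mid in the frame of cradle_seat between -0.008 and 0.008 m and angle between the z axis of damper_mid and the y axis of cradle_seat, either way round below 0.175 rad and linear speed of damper below 0.02 m/s and angle between slim_mid's own z axis and vertical below 0.15 rad and distance of slim_mid from where it was at the start of the episode below 0.03 m); the robot touches nothing.
It fails at once if the slim damper is knocked over or moved by more than 30 mm (angle between slim_mid's own z axis and vertical above 0.3 rad or distance of slim_mid from where it was at the start of the episode above 0.03 m).
It also fails if it takes over 34 s, if anything falls off the work surface, if the arm or the gripper's body presses on something with over 40 N, if the wrist force passes 120 N, or if a joint passes its speed limit or range.

ROBOT

A 6-joint arm with a two-finger parallel gripper is mounted at the origin on the work surface. World frame = base frame: x ahead of the robot, y to its left, z up, the work surface at z = 0. Lengths are in mm, angles in rad, forces in N, time in s.
With the tool pointing down it reaches from about 275 to 775 mm from the base axis. Payload 14.6 kg.
Tool frame: the origin (TCP) lies at the very end of the fingers, on their centre line; the grasp point (between the pads) lies 19 mm behind it; z points along the fingers, x is the direction in which the jaws open and shut, and the axes are right-handed (so a half turn about z gives the same grasp; the last joint's range is limited). The gripper opens to 85 mm and grips with 20 to 120 N. Pads are 22 mm wide; open, the fingers measure 114 mm over their backs; the gripper's body (76 mm by 85 mm) begins 54 mm behind the grasp point. The pads swing forward as they close: fully open they stand 13 mm farther back than shut.
Start: joints at [-0.155, 0.263, -0.048, 1.259, 0, 1.415], TCP at [525.003, -0.006, 231.278] pointing down, gripper open.
Joint ranges: [-2.65, 2.65], [-0.89, 1.7], [-1.18, 1.37], [-2.13, 2.11], [-1.35, 1.29], [-3.14, 3.14]. Speed limits (rad/s): [1.89, 1.89, 2.57, 2.79, 3.14, 3.14].

INTERFACE

Orientations are given as a rotation vector (axis times angle).
In Python, from workcell import arm gives the robot as it stands. The module is installed in compiled form; this text tells all that it offers.
- The arm moves only by the shell command python3 -m creep 'ROWS' [OPENING]. ROWS is JSON, a list of rows, each an object of numbers: "dx", "dy", "dz": the shift along the world's x, y, z in cm; "rx", "ry", "rz": the turn, a rotation vector about the world's x, y, z in degrees. In form: [{"dx": .., "dy": .., "dz": .., "rx": .., "ry": .., "rz": ..}, ...]. A call has 1 to 10 rows; each row shifts and turns the commanded pose from where the row before left it; what a row does not reach is not made up. A row lasts 1/10 s, in which the tool goes at most 50 mm and 8.59 degrees, less where a joint would pass 70% of its speed; a pose out of reach is approached as far as the arm can. A call is refused whole if a number of a shift passes 5 or a number of a turn 8.59, either way. A call with a gripper value outside its range is refused whole. OPENING is the opening, from 0 (shut) to 1 (fully open), set as the call begins (- or left out, the last holds). The fingers move at their own pace and stop on an object; the grip force is fixed at half the most. Time passes only in rows, so rows that do not move let the fingers close. It gives the time, the measured TCP pose, the force and the opening at its end, in the units of the state.
- arm.observe(): the state, without advancing time (a new reading comes with each control period).
- arm.get_image(name): name is "scene" or "side" or "wrist"; returns the picture (400x640x3 uint8, red, green, blue); there is no depth.
- arm.camera_params(name): a dict with "mtx" (3x3 intrinsics, pixels), "world_from_camera" (4x4, takes a point from camera to world coordinates). Camera axes: x right, y up, looking along -z (the intrinsics and any distortion apply to the point x, -y, -z); pixel columns grow to the right and rows downward; lengths in mm; the calibration is good to about 2 mm. A picture is of the moment at which its call begins: read the wrist's pose just before it. camera_params takes no time and is no camera call; for the wrist camera it gives the pose at the moment of the call.
- arm.finish_job(): hands the job in, once; it reports no verdict.
The state is a dict: "time": time; "joints": joint angles; "dq": joint speeds; "joint_efforts": joint torques, N m; "tool_pos": TCP position; "ee_rot": TCP orientation; "ft_force": force on the tool from outside, world axes, zero at the start; "moment": the same for the moment, N m; "finger_gap": finger opening in mm.
Only numpy, scipy, OpenCV 4.12 (cv2) and the standard library are available. Lean on these libraries where they do the work, as an engineer would, in place of code of your own. Each camera call takes 0.05 s, during which the arm holds its last target.

## Working session

There is one attempt and no reset: what is moved stays moved. The work goes in short steps, Python scripts to look and compute and a shell command to move; the robot and the scene stay as the last step left them, time stands still between calls to the robot, and variables do not carry over. Pictures are saved under pics/ and viewed, and the job is handed in when it is done.

```bash
mkdir -p pics
python3 - <<'E'
from workcell import arm
import cv2
s=arm.observe();print(s)
for n in("scene","side","wrist"):
    p=arm.camera_params(n);print(n,p)
    cv2.imwrite(f"pics/{n}0.png",arm.get_image(n)[:,:,::-1])
E
```

```text
{'time': 0.0, 'joints': array([-1.55336777e-01,  2.63526775e-01, -4.89558693e-02,  1.25939831e+00,
       -2.10681426e-06,  1.41550042e+00]), 'dq': array([-3.35286180e-04, -1.28567193e-03, -6.92141923e-05, -2.50949475e-04,
       -1.25312654e-03, -1.97455446e-03]), 'joint_efforts': array([ 6.28219332e-04, -6.37613010e+01,  3.84567368e+01,  1.37825581e-02,
        8.02127857e-07, -5.80562346e-05]), 'tool_pos': array([5.24716647e+02, 1.92326487e-02, 2.30816155e+02]), 'ee_rot': array([-3.14142650e+00,  6.41938334e-05,  1.68364818e-03]), 'ft_force': array([0.0147885 , 0.12582097, 0.15665236]), 'moment': array([-0.00905655,  0.00097307, -0.00772411]), 'finger_gap': 85.715349943031}
scene {'mtx': array([[443.44434676,   0.        , 317.93086248],
       [  0.        , 443.44434676, 203.84150305],
       [  0.        ,   0.        ,   1.        ]]), 'world_from_camera': array([[-1.35211136e-02, -5.73802813e-01,  8.18881867e-01,
         1.12573439e+03],
       [ 9.99841904e-01, -1.72164643e-02,  4.44523250e-03,
        -1.30813000e+01],
       [ 1.15475635e-02,  8.18812509e-01,  5.73944882e
[... 480 characters left out ...]
    [ 1.25881998e-02,  7.92522853e-01,  6.09712280e-01,
         6.49350548e+02],
       [ 0.00000000e+00,  0.00000000e+00,  0.00000000e+00,
         1.00000000e+00]])}
wrist {'mtx': array([[328.96169771,   0.        , 314.75509936],
       [  0.        , 328.96169771, 198.34220779],
       [  0.        ,   0.        ,   1.        ]]), 'world_from_camera': array([[ 9.99999972e-01, -2.56152841e-05,  2.33560804e-04,
         5.24153862e+02],
       [-4.04186661e-05,  9.60467714e-01,  2.78391396e-01,
         7.05342590e+01],
       [-2.31458686e-04, -2.78391398e-01,  9.60467686e-01,
         3.73045066e+02],
       [ 0.00000000e+00,  0.00000000e+00,  0.00000000e+00,
         1.00000000e+00]])}
```

View pics/scene0.png

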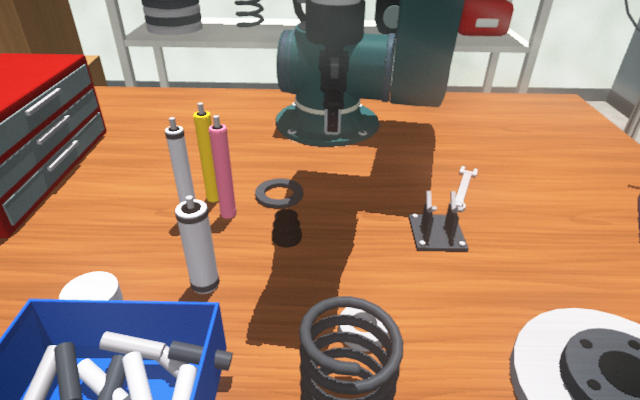

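View pics/side0.png

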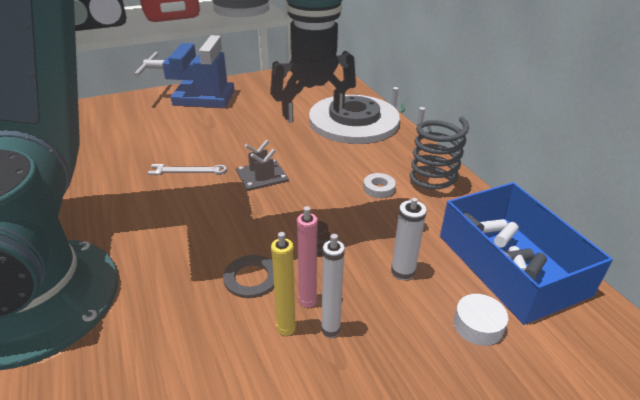

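View pics/wrist0.png

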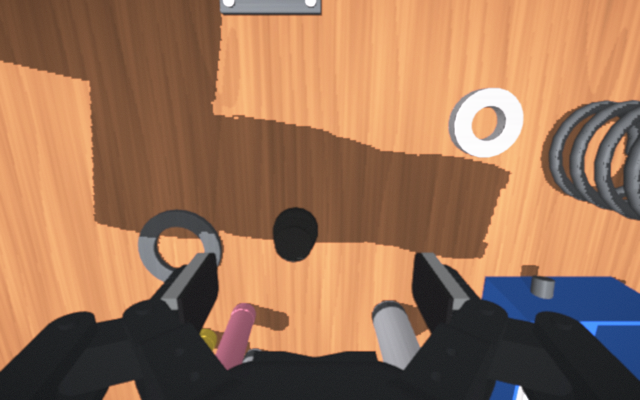

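Run:
```python
import cv2,numpy as np
a=cv2.imread('pics/scene0.png');b=cv2.imread('pics/side0.png')
z=lambda i,x,y,w,h,k:cv2.resize(i[y:y+h,x:x+w],None,fx=k,fy=k,interpolation=cv2.INTER_CUBIC)
cv2.imwrite('pics/c1.png',np.hstack([z(a,400,185,80,70,5),z(b,225,130,80,70,5)]))
cv2.imwrite('pics/c2.png',np.hstack([z(a,150,95,95,200,3)[:590],z(b,265,190,165,157,3)[:471].copy() if 0 else cv2.copyMakeBorder(z(b,265,190,165,157,3),0,119,0,0,0)]))
```

```text
(no output)
```

View pics/c1.png

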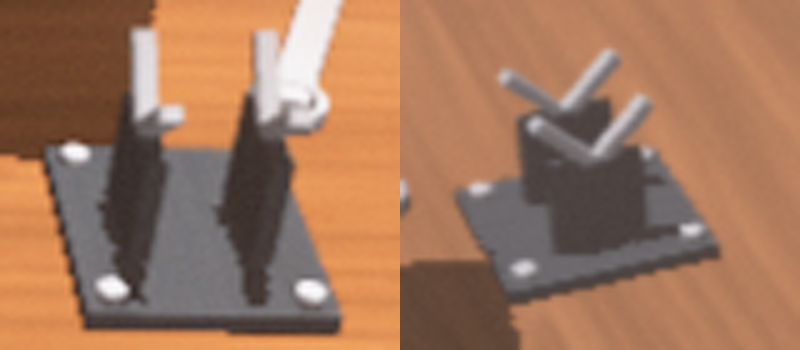

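Run:
```python
import cv2,numpy as np
a=cv2.imread('pics/scene0.png');b=cv2.imread('pics/side0.png')
z=lambda i,x,y,w,h,k:cv2.resize(i[y:y+h,x:x+w],None,fx=k,fy=k,interpolation=cv2.INTER_CUBIC)
cv2.imwrite('pics/c3.png',np.hstack([z(a,155,95,80,200,3)[:600],cv2.copyMakeBorder(z(b,265,190,165,157,3),0,600-471,0,0,0)]))
```

```text
(no output)
```

View pics/c3.png

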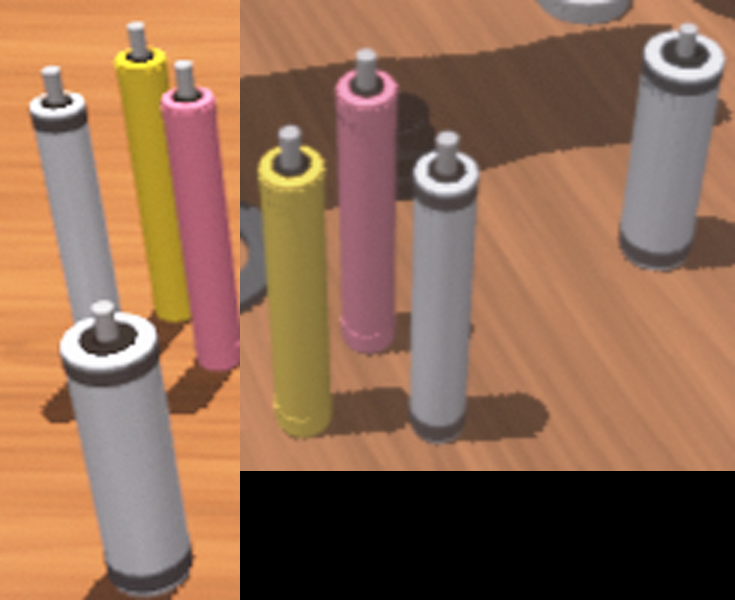

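```bash
cat > h.py <<'E'
from workcell import arm
import numpy as np
def onz(n,u,v,z):
    p=arm.camera_params(n);K=p['mtx'];T=p['world_from_camera']
    d=T[:3,:3]@np.array([(u-K[0,2])/K[0,0],-(v-K[1,2])/K[1,1],-1]);o=T[:3,3]
    return (o+d*(z-o[2])/d[2])[:2].round(1)
E
python3 - <<'E'
from h import *
A=lambda x,y:(400+x/5,185+y/5); B=lambda x,y:(225+(x-400)/5,130+y/5)
C=lambda x,y:(155+x/3,95+y/3); D=lambda x,y:(265+(x-240)/3,190+y/3)
for l in [(85,317),(338,318),(42,147),(290,150)]:print('plate scene',onz('scene',*A(*l),8))
for l in [(75,152),(112,287),(312,291)]:print('screw scene',onz('scene',*A(*l),10))
for l in [(457,192),(512,292),(718,245),(640,148)]:print('plate side',onz('side',*B(*l),8))
for l in [(480,188),(523,268),(691,229),(648,153)]:print('screw side',onz('side',*B(*l),10))
for l in [(567,108),(595,157)]:print('V side',onz('side',*B(*l),55))
for l in [(505,78),(612,57),(535,125),(642,103)]:print('tip side',onz('side',*B(*l),79))
print('damper',onz('scene',*C(104,306),168),onz('side',*D(686,31),168),onz('scene',*C(149,567),0),onz('side',*D(656,248),0))
print('slim',onz('scene',*C(52,71),205),onz('side',*D(447,138),205),onz('side',*D(438,424),0))
for n,p in(('yel',[(289,133)]),('pink',[(366,56)])):print(n,onz('side',*D(*p[0]),205))
E
```

```text
plate scene [535.2 157.4]
plate scene [533.4 246. ]
plate scene [435.4 157.8]
plate scene [434.5 253.4]
screw scene [441.  169.3]
screw scene [521.1 169.1]
screw scene [521.3 239.5]
plate side [430.5 244.6]
plate side [430.9 157.3]
plate side [528.4 156. ]
plate side [522.6 247.7]
screw side [440.8 240.7]
screw side [440.2 170.4]
screw side [520.5 170.2]
screw side [523.8 239. ]
V side [480.8 222.3]
V side [479.5 177.8]
tip side [452.5 219.6]
tip side [502.7 218.6]
tip side [453.1 176.4]
tip side [502.1 175.7]
damper [ 622.3 -192.7] [ 617.7 -197.2] [ 622.  -194.8] [ 620.6 -197.6]
slim [ 448.3 -259.3] [ 442.7 -263.4] [ 442.7 -264.7]
yel [ 377.6 -232. ]
pink [ 431.6 -193.1]
```

```bash
python3 - <<'E'
from h import *
print('bung base',onz('scene',287,238,0),'top',onz('scene',287,213,40), onz('side',320,240,20))
for z in (60,80,100):print('bin',z,onz('scene',220,305,z),onz('side',448,207,z))
E
python3 -m creep '[{"rx":-8,"dx":0.7,"dy":-1.4,"dz":-0.6},{"rx":-8,"dx":0.7,"dy":-1.4,"dz":-0.6},{"rx":-8,"dx":0.7,"dy":-1.4,"dz":-0.6},{"rx":-8,"dx":0.7,"dy":-1.4,"dz":-0.6},{"rx":-8,"dx":0.7,"dy":-1.4,"dz":-0.6},{"rx":-8,"dx":0.7,"dy":-1.4,"dz":-0.6},{"rx":-8,"dx":0.7,"dy":-1.4,"dz":-0.6},{"rx":-8,"dx":0.7,"dy":-1.4,"dz":-0.6},{"rx":-1}]' 1
```

```text
bung base [503.4 -71.7] top [481.2 -72.1] [505.7 -75.4]
bin 60 [ 719.1 -144.5] [ 757.6 -125.9]
bin 80 [ 737.1 -138.7] [ 739.4 -145.9]
bin 100 [ 755.  -132.9] [ 721.1 -165.9]$[0]: bad value
```

```bash
python3 -m creep '[{"dx":0.7,"dy":-1.4,"dz":-0.6,"rx":-8,"ry":0,"rz":0},{"dx":0.7,"dy":-1.4,"dz":-0.6,"rx":-8,"ry":0,"rz":0},{"dx":0.7,"dy":-1.4,"dz":-0.6,"rx":-8,"ry":0,"rz":0},{"dx":0.7,"dy":-1.4,"dz":-0.6,"rx":-8,"ry":0,"rz":0}]' 1
```

```text
time: 0.55
tool_pos: [553.6, -56.3, 207.8]
ee_rot: [2.577, -0.0, 0.002]
ft_force: [0.0, -0.5, -0.0]
finger_gap: 85.3
```

```bash
python3 -m creep '[{"dx":0.7,"dy":-1.4,"dz":-0.6,"rx":-8,"ry":0,"rz":0},{"dx":0.7,"dy":-1.4,"dz":-0.6,"rx":-8,"ry":0,"rz":0},{"dx":0.7,"dy":-1.4,"dz":-0.6,"rx":-8,"ry":0,"rz":0},{"dx":0.7,"dy":-1.4,"dz":-0.6,"rx":-8,"ry":0,"rz":0},{"dx":0,"dy":-1,"dz":-1,"rx":-1,"ry":0,"rz":7},{"dx":0.2,"dy":-1,"dz":-1,"rx":0,"ry":0,"rz":8},{"dx":0.3,"dy":-0.4,"dz":0,"rx":0,"ry":0,"rz":8},{"dx":0.2,"dy":-0.4,"dz":0,"rx":0,"ry":0,"rz":7},{"dx":0,"dy":0,"dz":0,"rx":0,"ry":0,"rz":0}]'
python3 - <<'E'
from h import *
import cv2
from scipy.spatial.transform import Rotation as R
s=arm.observe();print(s['joints'].round(2));M=R.from_rotvec(s['ee_rot']).as_matrix();print(M.round(3),s['tool_pos'])
cv2.imwrite("pics/side1.png",arm.get_image('side')[:,:,::-1])
cv2.imwrite("pics/wrist1.png",arm.get_image('wrist')[:,:,::-1])
E
```

```text
time: 1.45
tool_pos: [586.3, -125.4, 162.9]
ee_rot: [2.025, 0.259, 0.16]
ft_force: [-1.8, 0.6, -0.3]
finger_gap: 85.2
[ 0.08  0.4  -0.55  0.28 -1.07  1.19]
[[ 0.968  0.113  0.225]
 [ 0.252 -0.436 -0.864]
 [ 0.001  0.893 -0.45 ]] [ 586.26418581 -125.40365602  162.93087697]
```

View pics/side1.png

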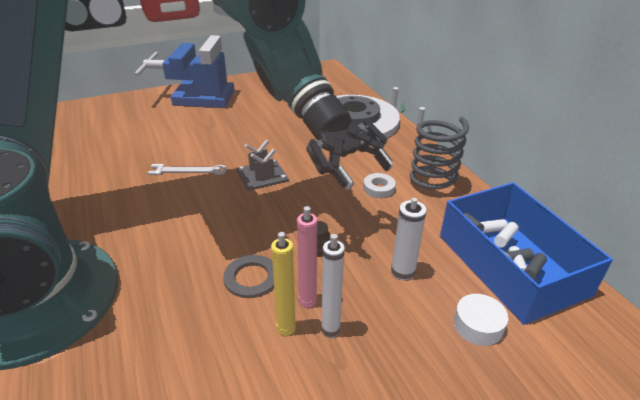

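View pics/wrist1.png

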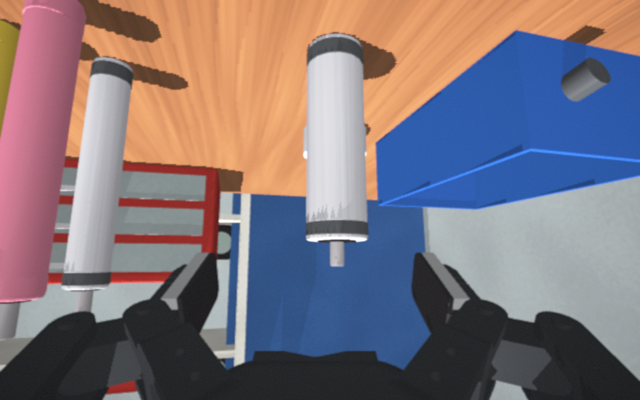

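Run:
```python
from h import *
print(onz('wrist',337,262,168),onz('wrist',337,232,150),onz('wrist',334,42,0))
print(onz('wrist',85,296,205), onz('wrist',113,66,0))
s=arm.observe();print(s['tool_pos'])
from scipy.spatial.transform import Rotation as R
t=R.from_rotvec(s['ee_rot']).as_matrix()[:,2]
T=np.array([620.5,-196,78])+19*t
print(t,T,T-s['tool_pos'],T-100*t-s['tool_pos'])
```

```text
[ 766.5 -640.5] [ 597.8 -126.6] [ 616.8 -185.7]
[ 385.7 -424.4] [ 442.7 -262.9]
[ 586.92760755 -125.22664609  163.06245539]
[ 0.22178619 -0.86480418 -0.45047155] [ 624.71393761 -212.43127946   69.44104064] [ 37.78633006 -87.20463336 -93.62141474] [ 15.60771104  -0.72421518 -48.57426024]
```

```bash
python3 -m creep '[{"dx":0.8,"dy":0,"dz":-2.5,"rx":0,"ry":0,"rz":0},{"dx":0.8,"dy":0,"dz":-2.4,"rx":0,"ry":0,"rz":0},{"dx":0.4,"dy":-1.7,"dz":-0.9,"rx":0,"ry":0,"rz":0},{"dx":0.4,"dy":-1.7,"dz":-0.9,"rx":0,"ry":0,"rz":0},{"dx":0,"dy":0,"dz":0,"rx":0,"ry":0,"rz":0}]'
python3 - <<'E'
from h import *
import cv2
from scipy.spatial.transform import Rotation as R
s=arm.observe();print(s['joints'].round(2))
t=R.from_rotvec(s['ee_rot']).as_matrix()[:,2]
T=np.array([620.5,-196,78])+19*t
print(t,T,T-s['tool_pos'])
cv2.imwrite("pics/wrist2.png",arm.get_image('wrist')[:,:,::-1])
E
```

```text
time: 2.05
tool_pos: [611.7, -160.3, 94.4]
ee_rot: [2.026, 0.256, 0.155]
ft_force: [0.1, 0.3, 0.2]
finger_gap: 85.4
[ 0.01  0.52 -0.62 -0.01 -1.05  1.07]
[ 0.22025296 -0.8649687  -0.45090773] [ 624.68480629 -212.43440527   69.43275308] [ 13.02432432 -52.09946211 -24.94921016]
```

View pics/wrist2.png

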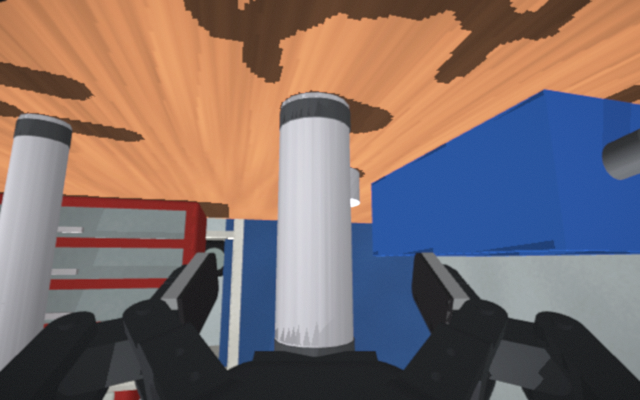

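```bash
python3 -m creep '[{"dx":0.4,"dy":-1.7,"dz":-0.8,"rx":0,"ry":0,"rz":0},{"dx":0.4,"dy":-1.7,"dz":-0.9,"rx":0,"ry":0,"rz":0},{"dx":0.5,"dy":-1.8,"dz":-0.8,"rx":0,"ry":0,"rz":0},{"dx":0,"dy":0,"dz":0,"rx":0,"ry":0,"rz":0}]'
python3 -m creep '[{"dx":0,"dy":0,"dz":0,"rx":0,"ry":0,"rz":0},{"dx":0,"dy":0,"dz":0,"rx":0,"ry":0,"rz":0},{"dx":0,"dy":0,"dz":0,"rx":0,"ry":0,"rz":0},{"dx":0,"dy":0,"dz":0,"rx":0,"ry":0,"rz":0},{"dx":0,"dy":0,"dz":0,"rx":0,"ry":0,"rz":0},{"dx":0,"dy":0,"dz":0,"rx":0,"ry":0,"rz":0},{"dx":0,"dy":0,"dz":0,"rx":0,"ry":0,"rz":0}]' 0
python3 - <<'E'
from h import *
import cv2
cv2.imwrite("pics/wrist3.png",arm.get_image('wrist')[:,:,::-1])
cv2.imwrite("pics/side3.png",arm.get_image('side')[:,:,::-1])
print(arm.observe())
E
```

```text
time: 2.5
tool_pos: [624.8, -211.9, 70.3]
ee_rot: [2.026, 0.256, 0.157]
ft_force: [0.6, -0.0, 0.1]
finger_gap: 85.4
time: 3.2
tool_pos: [624.9, -210.8, 71.8]
ee_rot: [2.024, 0.257, 0.16]
ft_force: [-1.6, 3.5, 6.1]
finger_gap: 42.5
{'time': 3.3, 'joints': array([-0.08077041,  0.5669569 , -0.6740337 , -0.24885095, -1.00405191,
        0.91311624]), 'dq': array([ 9.59666156e-04,  5.56720094e-04,  9.36204976e-04, -4.60949705e-04,
        7.01833144e-05, -5.44665316e-04]), 'joint_efforts': array([-2.30292276e+00, -7.15141511e+01,  2.24003971e+01, -5.17168701e+00,
       -1.81340016e+00, -3.25337006e-02]), 'tool_pos': array([ 624.88379489, -210.76741684,   71.7649984 ]), 'ee_rot': array([2.02442453, 0.25741998, 0.16013966]), 'ft_force': array([-2.22524422,  4.43097376,  6.56655352]), 'moment': array([ 0.27800561,  0.09295911, -0.136584  ]), 'finger_gap': 42.48639073075137}
```

View pics/wrist3.png

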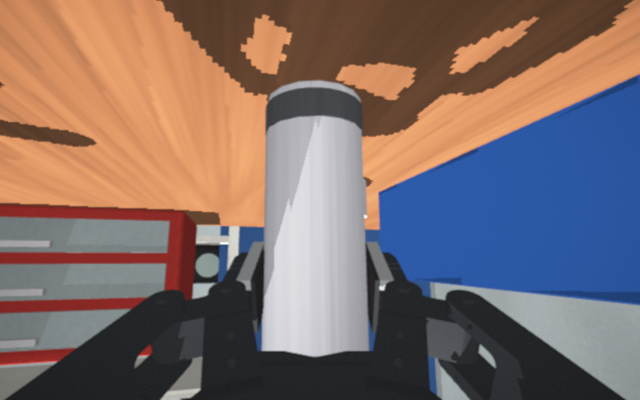

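View pics/side3.png

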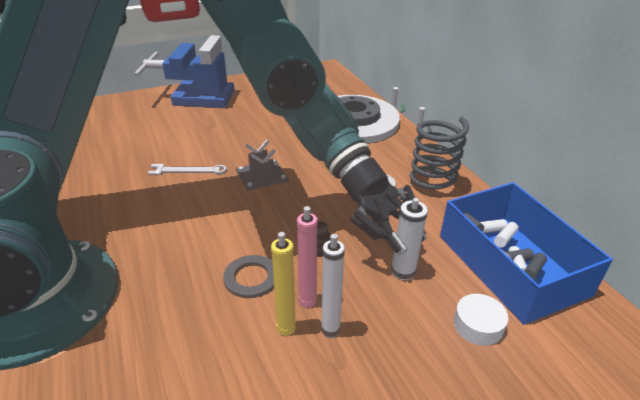

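```bash
python3 -m creep '[{"dx":0,"dy":0,"dz":1,"rx":0,"ry":0,"rz":0},{"dx":0,"dy":0,"dz":2,"rx":0,"ry":0,"rz":0},{"dx":0,"dy":0,"dz":3,"rx":0,"ry":0,"rz":0},{"dx":0,"dy":0.5,"dz":3,"rx":0,"ry":0,"rz":0},{"dx":-0.5,"dy":1.5,"dz":3,"rx":0,"ry":0,"rz":0},{"dx":-1,"dy":2,"dz":2,"rx":0,"ry":0,"rz":0},{"dx":-1,"dy":3,"dz":1,"rx":0,"ry":0,"rz":0},{"dx":-1,"dy":3,"dz":0,"rx":0,"ry":0,"rz":0},{"dx":-1,"dy":3,"dz":0,"rx":0,"ry":0,"rz":0},{"dx":-0.5,"dy":2,"dz":0,"rx":0,"ry":0,"rz":0}]'
python3 - <<'E'
from h import *
import cv2
s=arm.observe();print(s['joints'].round(2),s['tool_pos'],s['ft_force'],s['moment'])
cv2.imwrite("pics/side4.png",arm.get_image('side')[:,:,::-1])
E
```

```text
time: 4.3
tool_pos: [573.5, -59.4, 221.4]
ee_rot: [2.026, 0.26, 0.159]
ft_force: [0.7, -0.1, -4.5]
finger_gap: 42.7
[ 0.2   0.38 -0.36  0.73 -1.1   1.45] [573.47388906 -59.35905291 221.41902107] [ 0.72186788 -0.07840501 -4.4568683 ] [ 1.62100113  0.39243146 -0.01252684]
```

View pics/side4.png

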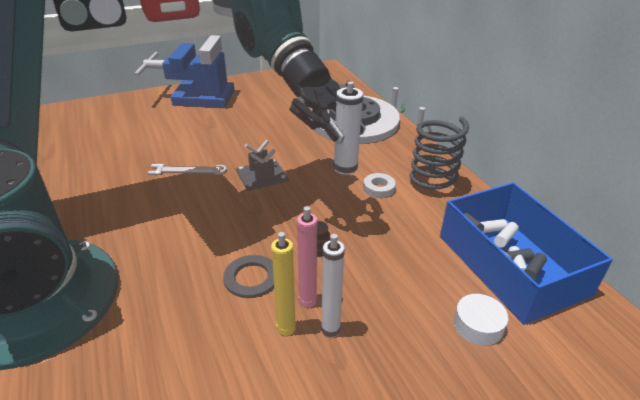

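```bash
python3 -m creep '[{"dx":-0.5,"dy":1,"dz":0,"rx":0,"ry":0,"rz":-7},{"dx":-1,"dy":2,"dz":0,"rx":0,"ry":0,"rz":-7},{"dx":-1,"dy":2,"dz":0,"rx":6,"ry":0,"rz":0},{"dx":-1,"dy":2,"dz":0,"rx":7,"ry":0,"rz":0},{"dx":-1,"dy":2,"dz":0,"rx":7,"ry":0,"rz":0},{"dx":-1,"dy":2,"dz":0,"rx":7,"ry":0,"rz":0},{"dx":-1,"dy":2,"dz":0,"rx":7,"ry":0,"rz":0},{"dx":-1,"dy":2,"dz":0,"rx":7,"ry":0,"rz":0},{"dx":-1,"dy":2,"dz":0,"rx":7,"ry":0,"rz":0},{"dx":-0.5,"dy":1,"dz":0,"rx":6,"ry":0,"rz":0}]'
python3 - <<'E'
from h import *
from scipy.spatial.transform import Rotation as R
s=arm.observe();print(s['joints'].round(2),R.from_rotvec(s['ee_rot']).as_matrix().round(3))
E
```

```text
time: 5.35
tool_pos: [491.3, 107.1, 217.7]
ee_rot: [2.991, 0.095, 0.154]
ft_force: [0.1, -1.1, -5.5]
finger_gap: 42.3
[ 0.14  0.18 -0.21  1.09 -0.16  1.64] [[ 0.993  0.056  0.107]
 [ 0.071 -0.987 -0.141]
 [ 0.097  0.148 -0.984]]
```

```bash
cat > plan.py <<'E'
from h import *
from scipy.spatial.transform import Rotation as R
G=R.from_rotvec([2.02442453,0.25741998,0.16013966]);tg=np.array([624.88,-210.77,71.76])
Mt=G.inv().apply(np.array([620.5,-196,75])-tg); ax=G.inv().apply([0,0,1]); Mt[0]=0
# target: tube axis-> -y, jaw in xy plane along x
ax[0]=0*ax[0] if abs(ax[0])<.02 else ax[0]
A,_=R.align_vectors([[0,-1,0],[1,0,0]],[ax,[1,0,0]],weights=[1000,1])
s=arm.observe();c=R.from_rotvec(s['ee_rot'])
seat=np.array([480.5,203.5,86])
T=seat-A.apply(Mt)
if __name__=='__main__':
    print('Mt',Mt,'ax',ax)
    print('turn deg',np.degrees((A*c.inv()).as_rotvec()).round(1),'target',T.round(1),'shift',(T-s['tool_pos']).round(1))
    print('mid now',(s['tool_pos']+c.apply(Mt)-seat).round(1),'axis',c.apply(ax).round(3)); print(A.as_matrix().round(3))
E
python3 plan.py
```

```text
Mt [  0.          -4.02568363 -15.21010578] ax [ 0.          0.89328882 -0.44948186]
turn deg [35.   6.7 -2.2] target [480.5 206.7  70.6] shift [ -10.8   99.7 -147.1]
mid now [  8.9 -90.3 146.1] axis [ 0.002 -0.819  0.574]
[[ 1.     0.     0.   ]
 [ 0.    -0.893  0.449]
 [ 0.    -0.449 -0.893]]
```

```bash
python3 -m creep '[{"dx":-0.2,"dy":2,"dz":-1,"rx":7,"ry":1.3,"rz":-0.4},{"dx":-0.2,"dy":2,"dz":-1.5,"rx":7,"ry":1.3,"rz":-0.4},{"dx":-0.2,"dy":2,"dz":-1.5,"rx":7,"ry":1.3,"rz":-0.4},{"dx":-0.2,"dy":2,"dz":-1.5,"rx":7,"ry":1.3,"rz":-0.5},{"dx":-0.3,"dy":2,"dz":-1.5,"rx":7,"ry":1.4,"rz":-0.5},{"dx":0,"dy":0,"dz":0,"rx":0,"ry":0,"rz":0}]'
python3 plan.py
python3 - <<'E'
from h import *
import cv2
for n in("scene","side","wrist"): cv2.imwrite(f"pics/{n}5.png",arm.get_image(n)[:,:,::-1])
E
```

```text
time: 5.95
tool_pos: [479.6, 205.2, 144.7]
ee_rot: [-2.679, 0.004, 0.007]
ft_force: [-0.0, -0.2, -5.0]
finger_gap: 42.5
Mt [  0.          -4.02568363 -15.21010578] ax [ 0.          0.89328882 -0.44948186]
turn deg [ 0.2 -0.3  0.1] target [480.5 206.7  70.6] shift [  0.9   1.5 -74.1]
mid now [-0.8 -1.4 74.1] axis [-0.002 -1.     0.004]
[[ 1.     0.     0.   ]
 [ 0.    -0.893  0.449]
 [ 0.    -0.449 -0.893]]
```

View pics/scene5.png

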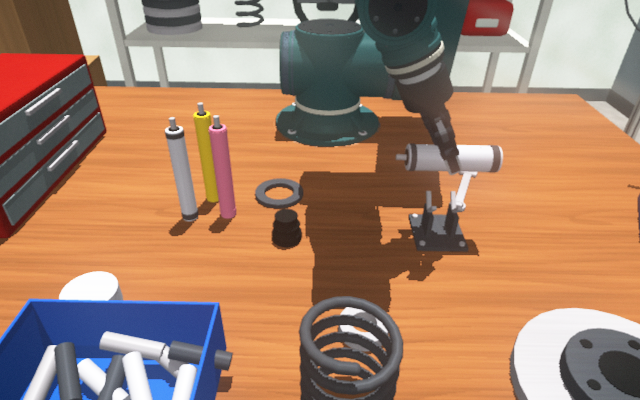

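View pics/side5.png

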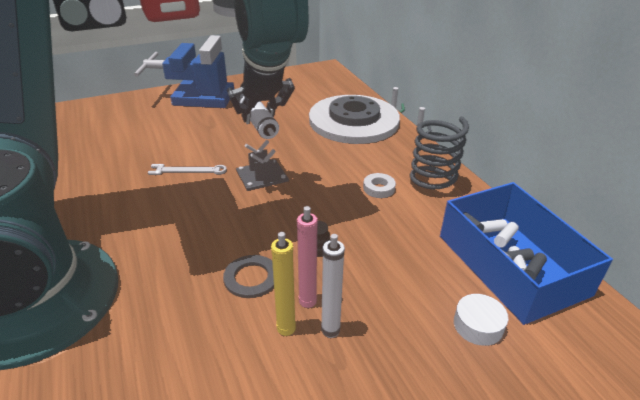

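View pics/wrist5.png

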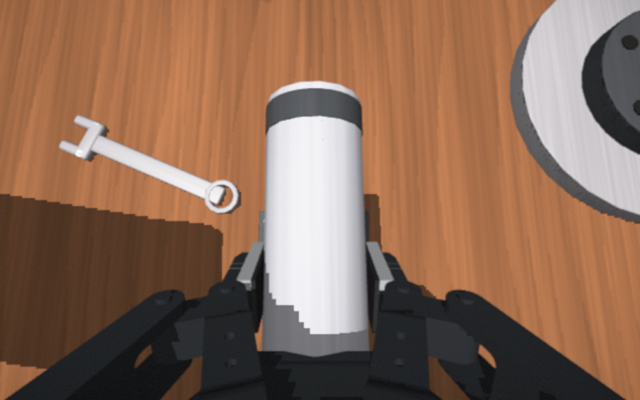

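Run:
```python
from h import *
for u in (407,501):print('tube end',onz('scene',u,157,160))
for u in (426.6,431.3,451,455.4):print('tip',onz('scene',u,191.5,79))
```

```text
tube end [483.7 128.5]
tube end [478.4 284.3]
tip [462.2 177. ]
tip [462.  185.4]
tip [460.9 220.8]
tip [460.6 228.7]
```

```bash
python3 -m creep '[{"dx":0.1,"dy":0.1,"dz":-1,"rx":0,"ry":0,"rz":0},{"dx":0,"dy":0,"dz":-1.5,"rx":0,"ry":0,"rz":0},{"dx":0,"dy":0,"dz":-1.5,"rx":0,"ry":0,"rz":0},{"dx":0,"dy":0,"dz":-1,"rx":0,"ry":0,"rz":0},{"dx":0,"dy":0,"dz":-0.8,"rx":0,"ry":0,"rz":0},{"dx":0,"dy":0,"dz":0,"rx":0,"ry":0,"rz":0}]'
python3 plan.py
python3 - <<'E'
from h import *
import cv2
a,b=[arm.get_image(n)[:,:,::-1] for n in("scene","side")]
z=lambda i,x,y,w,h,k:cv2.resize(i[y:y+h,x:x+w],None,fx=k,fy=k,interpolation=cv2.INTER_CUBIC)
cv2.imwrite('pics/d6.png',np.hstack([z(a,385,150,130,110,3),z(b,200,95,130,110,3)]))
E
```

```text
time: 6.7
tool_pos: [482.2, 206.8, 88.1]
ee_rot: [-2.681, 0.0, 0.0]
ft_force: [-0.1, -0.3, -5.2]
finger_gap: 42.6
Mt [  0.          -4.02568363 -15.21010578] ax [ 0.          0.89328882 -0.44948186]
turn deg [ 0.3 -0.   0. ] target [480.5 206.7  70.6] shift [ -1.7  -0.  -17.5]
mid now [ 1.7  0.1 17.6] axis [-0.    -1.     0.006]
[[ 1.     0.     0.   ]
 [ 0.    -0.893  0.449]
 [ 0.    -0.449 -0.893]]
```

View pics/d6.png

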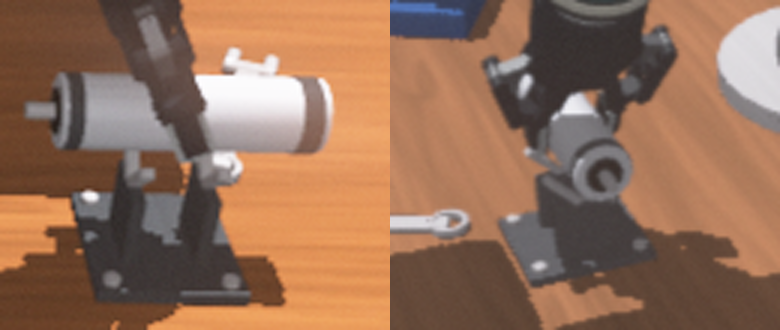

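Run:
```python
from h import *
for px in [(212,150),(180,160),(200,162)]:
  for z in (78,90):print(px,z,onz('scene',385+px[0]/3,150+px[1]/3,z))
```

```text
(212, 150) 78 [486.2 223.2]
(212, 150) 90 [503.8 216.7]
(180, 160) 78 [496.9 202.3]
(180, 160) 90 [514.3 196.4]
(200, 162) 78 [498.6 213.4]
(200, 162) 90 [515.9 207.1]
```

```bash
python3 -m creep '[{"dx":-0.15,"dy":-0.2,"dz":-0.4,"rx":0,"ry":0,"rz":0},{"dx":0,"dy":0,"dz":-0.4,"rx":0,"ry":0,"rz":0},{"dx":0,"dy":0,"dz":-0.3,"rx":0,"ry":0,"rz":0},{"dx":0,"dy":0,"dz":-0.3,"rx":0,"ry":0,"rz":0},{"dx":0,"dy":0,"dz":0,"rx":0,"ry":0,"rz":0},{"dx":0,"dy":0,"dz":0,"rx":0,"ry":0,"rz":0}]'; python3 plan.py
```

```text
time: 7.4
tool_pos: [481.0, 204.7, 74.7]
ee_rot: [-2.681, 0.001, -0.001]
ft_force: [-0.7, 0.1, -5.0]
finger_gap: 42.6
Mt [  0.          -4.02568363 -15.21010578] ax [ 0.          0.89328882 -0.44948186]
turn deg [0.3 0.  0. ] target [480.5 206.7  70.6] shift [-0.5  2.  -4.1]
mid now [ 0.5 -1.9  4.2] axis [-0.001 -1.     0.005]
[[ 1.     0.     0.   ]
 [ 0.    -0.893  0.449]
 [ 0.    -0.449 -0.893]]
```

```bash
Z='0'; python3 -m creep '[{"dx":0,"dy":0,"dz":-0.1,"rx":0,"ry":0,"rz":0},{"dx":0,"dy":0,"dz":-0.1,"rx":0,"ry":0,"rz":0},{"dx":0,"dy":0,"dz":0,"rx":0,"ry":0,"rz":0}]'; python3 -m creep '[{"dx":0,"dy":0,"dz":-0.1,"rx":0,"ry":0,"rz":0},{"dx":0,"dy":0,"dz":0,"rx":0,"ry":0,"rz":0}]';python3 -m creep '[{"dx":0,"dy":0,"dz":-0.1,"rx":0,"ry":0,"rz":0},{"dx":0,"dy":0,"dz":0,"rx":0,"ry":0,"rz":0}]'
```

```text
time: 7.7
tool_pos: [481.0, 204.7, 72.7]
ee_rot: [-2.681, 0.001, -0.001]
ft_force: [-0.3, 0.8, -5.9]
finger_gap: 42.7
time: 7.9
tool_pos: [481.0, 204.8, 72.2]
ee_rot: [-2.68, 0.001, -0.001]
ft_force: [-3.5, -2.5, 3.4]
finger_gap: 42.3
time: 8.1
tool_pos: [481.0, 204.9, 72.0]
ee_rot: [-2.68, 0.001, -0.002]
ft_force: [-9.4, -7.0, 20.3]
finger_gap: 42.4
```

```bash
python3 -m creep '[{"dx":-0.05,"dy":-0.05,"dz":0.1,"rx":0,"ry":0,"rz":0},{"dx":0,"dy":0,"dz":0,"rx":0,"ry":0,"rz":0}]'
python3 -m creep '[{"dx":0,"dy":0,"dz":0,"rx":0,"ry":0,"rz":0},{"dx":0,"dy":0,"dz":0,"rx":0,"ry":0,"rz":0},{"dx":0,"dy":0,"dz":0,"rx":0,"ry":0,"rz":0},{"dx":0,"dy":0,"dz":0,"rx":0,"ry":0,"rz":0},{"dx":0,"dy":0,"dz":0,"rx":0,"ry":0,"rz":0},{"dx":0,"dy":0,"dz":0,"rx":0,"ry":0,"rz":0},{"dx":0,"dy":0,"dz":0,"rx":0,"ry":0,"rz":0}]' 1
python3 - <<'E'
from h import *
import cv2
a,b=[arm.get_image(n)[:,:,::-1] for n in("scene","side")]
z=lambda i,x,y,w,h,k:cv2.resize(i[y:y+h,x:x+w],None,fx=k,fy=k,interpolation=cv2.INTER_CUBIC)
cv2.imwrite('pics/d7.png',np.hstack([z(a,385,150,130,110,3),z(b,200,95,130,110,3)]))
cv2.imwrite('pics/w7.png',arm.get_image('wrist')[:,:,::-1])
E
```

```text
time: 8.3
tool_pos: [480.5, 204.2, 71.9]
ee_rot: [-2.681, 0.001, -0.001]
ft_force: [-0.3, -0.5, -3.0]
finger_gap: 42.6
time: 9.0
tool_pos: [480.4, 204.2, 71.8]
ee_rot: [-2.681, 0.001, -0.001]
ft_force: [-0.1, -0.7, 0.3]
finger_gap: 85.1
```

View pics/d7.png

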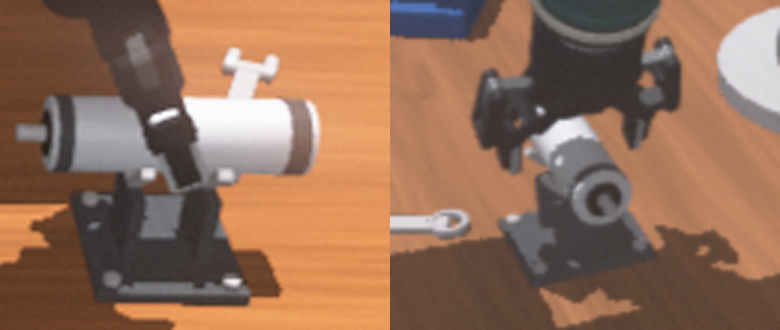

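View pics/w7.png

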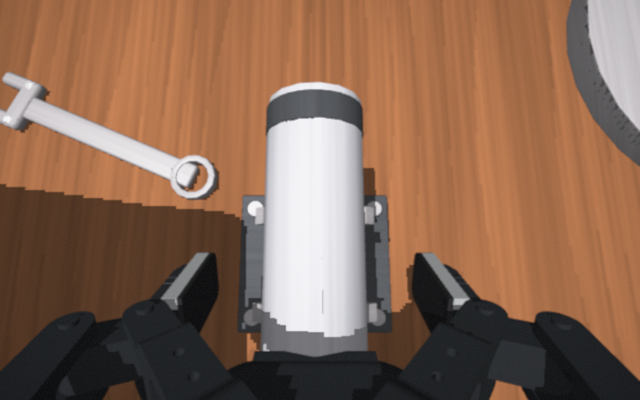

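Released and lying in both saddles. I'll retreat along the tool axis (up and −y).

```bash
python3 -m creep '[{"dx":0,"dy":-0.5,"dz":1,"rx":0,"ry":0,"rz":0},{"dx":0,"dy":-1,"dz":2,"rx":0,"ry":0,"rz":0},{"dx":0,"dy":-1.5,"dz":3,"rx":0,"ry":0,"rz":0},{"dx":0,"dy":-1.5,"dz":3,"rx":0,"ry":0,"rz":0},{"dx":0,"dy":-1.5,"dz":3,"rx":0,"ry":0,"rz":0},{"dx":0,"dy":-0.5,"dz":2,"rx":0,"ry":0,"rz":0},{"dx":0,"dy":0,"dz":0,"rx":0,"ry":0,"rz":0},{"dx":0,"dy":0,"dz":0,"rx":0,"ry":0,"rz":0}]'
python3 - <<'E'
from h import *
import cv2
a,b=[arm.get_image(n)[:,:,::-1] for n in("scene","side")]
cv2.imwrite('pics/s8.png',a);cv2.imwrite('pics/b8.png',b)
z=lambda i,x,y,w,h,k:cv2.resize(i[y:y+h,x:x+w],None,fx=k,fy=k,interpolation=cv2.INTER_CUBIC)
cv2.imwrite('pics/d8.png',np.hstack([z(a,385,150,130,110,3),z(b,200,95,130,110,3)]))
E
```

```text
time: 9.95
tool_pos: [480.5, 139.2, 211.6]
ee_rot: [-2.681, 0.001, -0.001]
ft_force: [0.9, 0.7, 0.7]
finger_gap: 85.4
```

View pics/d8.png

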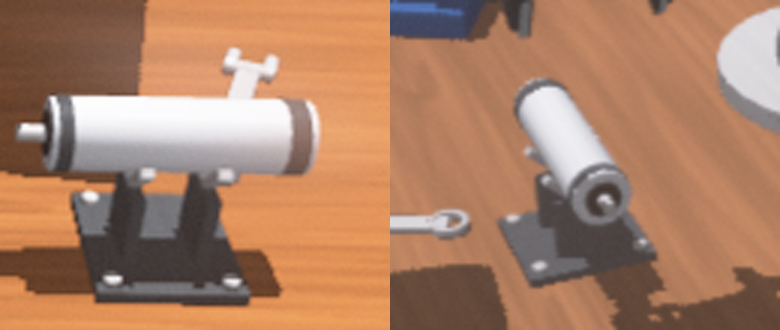

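View pics/s8.png

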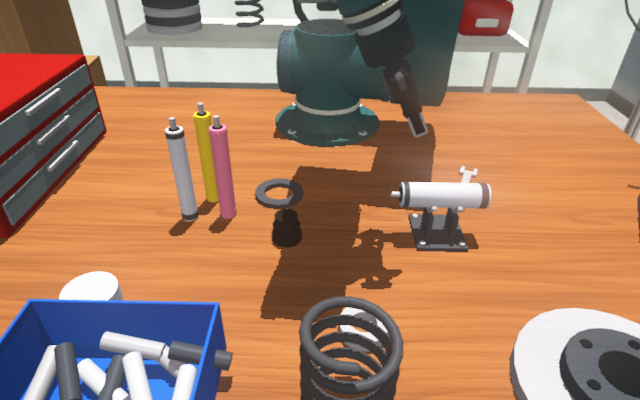

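Run:
```python
from h import *
a=onz('scene',385+55/3,150+133/3,86);b=onz('scene',385+306/3,150+137/3,86);print(a,b,(a+b)/2-[480.5,203.3])
a=onz('side',200+(604-390)/3,95+198/3,86);print('stud face side',a)
arm.finish_job()
```

```text
[483.2 131.6] [482.9 276.9] [2.55 0.95]
stud face side [480.8 126.8]
the job is handed in; nothing more can be done
```

I laid the short thick damper in the V-cradle, and the job is handed in at about 10 s of the 34 s allowed. I gripped it near mid-tube with the tool tilted about 27° below horizontal. I lifted it, turned it 90° and lowered it between the saddles until the force reading showed contact. I then eased off the load, opened the fingers and backed away.

- **Damper:** the last pictures show it lying in both saddles with its stud towards −y. From the scene camera its middle is about 1 mm off centre along the cradle and 2.5 mm across. The axis looks parallel to the cradle. Picking the end faces by eye is good to a few mm. A side-camera reading of the stud end puts the tube about 2–5 mm further towards −y, still inside the 18 mm limit.
- **Height:** the seating height was not measured separately. The tool pose at contact put the middle about 1.7 mm above nominal, which is within the calibration error and the 8 mm limit.
- **Force:** the highest reading I saw was about 23 N, during the set-down.
- **Surroundings:** the slim damper and its pink and yellow look-alikes looked unmoved in the last scene picture. The gripper was open and well clear of everything.

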